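# Pack the bench till: block, lift-out tray, bolt

### The job

Pack away the wooden till that is fixed to the bench: lay the ribbed burnishing block lengthways on the till's floor, rib up, then set the lift-out tray over it so that it sits fully down on its ledges with its keeper on the bolt's side, and push the bolt all the way home through the keeper. Let go of everything and leave the other things on the bench where they are.

Things in the scene. Friction and masses are not known exactly. Their poses are not given: they have to be found in the camera images.
- till: Open-topped wooden box (till) fixed to the bench, outside 198 (its x) x 154 (its y) x 70 mm high. Origin: centre of its underside, z up. Inside 182 x 138 mm; floor top at z = 8. At each x end a 14 mm wide ledge, top at z = 52, carries the tray; the well between them is 154 x 138 mm, 44 mm deep below the tray. A barrel bolt on its -y side slides along the till's +y, over the rim.
- till_mouth (a point): Centre of the till's open mouth, level with the rim, 70 mm above the till's origin; its axes are the till's. The bolt is carried by a block outside the till's -y wall: till x from -72 to -28, y from -77 to -175, top at z = 73, with two bolt guides 26 mm wide, up to z = 94, at y = -79.5 and -162.
- block: Burnishing block of dark wood: flat base 100 (its x) x 46 (its y) x 16 mm with a centred rib along x on top, 100 long x 20 wide x 24 mm high (whole block 40 mm high). Origin: centre of its underside, z up through the rib. About 0.12 kg. Grip it across the 20 mm rib. Laid in the till it leaves 4 mm under the tray.
- tray: Lift-out wooden tray 176 (its x) x 132 (its y) mm, walls 18 mm high, stamps and rivets fixed in it, 0.28 kg. Origin: centre of its underside, z up. It enters the till with 3 mm to spare on every side. Seated, right way round, its axes are parallel to the till's, its origin is 52 mm above the till's and its walls are level with the rim. A steel keeper stands on its -y wall at x = -50.
- tray_grip (a point): Point in the middle of the tray's grip board (70 mm along the tray's x, 12 mm thick, standing in the tray's middle up to 75 mm above its underside), 63 mm above the tray's underside; grip the board across its thickness here. Axes are the tray's.
- keeper (a point): Point where the bolt's axis passes the tray's keeper, at (-50, -61, 32) mm in the tray's frame. The keeper is a steel arch 30 mm wide (x), 10 mm deep (y), up to 48 mm; its opening, 20 mm wide, from 18 to 42 mm high, runs along y and takes the bolt. Axes are the tray's.
- bolt (a joint): Travel of the barrel bolt in m: 0 = fully drawn back, 0.045 = fully home. It moves along the till's +y, slides stiffly (about 2 N) and stays where it is left. If it is pushed across first, the tray cannot go down.
- bolt_tip (a point): Centre of the bolt's front end (rod 10 mm in diameter, axis 84 mm above the till's underside at its x = -50); it stands at till y = -89 mm drawn back and -44 mm home, where it has passed right through the seated tray's keeper. Axes are the till's.
- bolt_knob (a point): Point on the axis of the bolt's upright finger knob (12 mm in diameter, its top 14 mm above this point, 136 mm above the till's underside), to pinch or push; it is 50 mm behind the bolt tip, 38 mm above the bolt's axis, and moves with the bolt. Axes are the till's.
- cork: Bystander: plain cork block 80 x 45 x 34 mm, no rib. Origin: centre of its underside.
- tin: Bystander: flat round metal tin, 63 mm in diameter, 28 mm high. Origin: centre of its underside.
- hammer: Bystander: hammer lying beyond the till. Origin: under its middle.
- jar: Bystander: amber glass jar with a steel cap, 64 mm in diameter, 80 mm high. Origin: centre of its underside.
- awl: Bystander: awl with a wooden handle, 140 mm, lying at the left beyond the tray. Origin: under its middle.
- sprayer: Bystander: white spray bottle with a blue head, 72 mm in diameter, 193 mm high. Origin: centre of its underside.
- brush: Bystander: brush lying at the right side. Origin: under its middle.
Mind the look-alikes: they are no part of the job. What is shaped like the tray but yellow is not meant. What is shaped like the block but orange is not meant.

How it is judged:
By the outcome, as a careful person would: the job done as asked, in the order asked, and still so for the second after the job is handed in, with the robot touching nothing.
It also fails if it takes over 69 s, if anything falls off the work surface, if the arm or the gripper's body presses on something with over 40 N, if the wrist force passes 120 N, or if a joint passes its speed limit or range.

### The arm

A 6-joint arm with a two-finger parallel gripper is mounted at the origin on the work surface. World frame = base frame: x ahead of the robot, y to its left, z up, the work surface at z = 0. Lengths are in mm, angles in rad, forces in N, time in s.
With the tool pointing down it reaches from about 350 to 800 mm from the base axis. Payload 7.3 kg.
Tool frame: the origin (TCP) lies midway between the tips of the shut fingers; the grasp point (between the pads) lies 19 mm behind it; z points along the fingers, y is the line along which they close (so a half turn about z gives the same grasp; the last joint's range is limited). The gripper opens to 85 mm and grips with 20 to 120 N. Pads are 22 mm wide; open, the fingers measure 114 mm over their backs; the gripper's body (76 mm by 85 mm) begins 54 mm behind the grasp point. The pads swing forward as they close: fully open they stand 13 mm farther back than shut.
Start: joints at [1.024, 0.342, 1.524, -0, 1.275, -0.146], TCP at [204.82, 483.421, 202.922] pointing down, gripper open.
Joint ranges: [-2.53, 2.53], [-0.77, 2.02], [0.04, 2.7], [-1, 4.14], [0.28, 2.66], [-3.11, 3.11]. Speed limits (rad/s): [2.57, 2.57, 3.14, 3.14, 3.14, 3.14].

### API

Orientations are given as a unit quaternion [x, y, z, w].
In Python, from bench import * gives the robot as it stands.
- The arm moves only by the shell command python3 -m pendant 'ROWS'. ROWS is JSON, a list that holds one entry, the list of rows, each a list of 7 numbers: the shift along the tool's x, y, z in mm, then the turn, a rotation vector about the tool's x, y, z in degrees, then the finger opening in mm, from 0 to 85.4. In form: [[[dx, dy, dz, ax, ay, az, grip], ...]]. A call has 1 to 12 rows; each row shifts and turns the commanded pose from where the row before left it, along the tool's axes as they then stand; what a row does not reach is not made up. A row lasts 1/10 s, in which the tool goes at most 50 mm and 8.59 degrees, less where a joint would pass 70% of its speed; a pose out of reach is approached as far as the arm can. A call with a gripper value outside its range is refused whole. The fingers move at their own pace and stop on an object; the grip force is fixed at half the most. Time passes only in rows, so rows that do not move let the fingers close. It gives the time, the measured TCP pose, the force, the opening and the grip force at its end, in the units of the state.
- sense(): the state, without advancing time (a new reading comes with each control period).
- snapshot(name): name is "scene" or "top" or "wrist"; returns (picture, depth): 400x640x3 uint8, red, green, blue; 400x640 float32, mm along the optical axis (not along the pixel's ray), 0 where there is no reading.
- camera_params(name): a dict with "intrinsics" (3x3 intrinsics, pixels), "rvec" (rotation vector, rad) and "tvec" (3), from world to camera coordinates, as OpenCV has them. Camera axes: x right, y down, z forward; pixel columns grow to the right and rows downward; lengths in mm; the calibration is good to about 2 mm. A picture is of the moment at which its call begins: read the wrist's pose just before it. camera_params takes no time and is no camera call; for the wrist camera it gives the pose at the moment of the call.
- finish_job(): hands the job in; it is judged then, once.
The state is a dict: "t": time; "joint_pos": joint angles; "dq": joint speeds; "joint_torque": joint torques, N m; "position": TCP position; "tool_rot": TCP orientation; "ft_force": force on the tool from outside, world axes, zero at the start; "torque": the same for the moment, N m; "width": finger opening in mm; "gripper_force": force on a finger pad.
Only numpy, scipy, OpenCV 4.12 (cv2) and the standard library are available. Lean on these libraries where they do the work, as an engineer would, in place of code of your own. Each camera call takes 0.05 s, during which the arm holds its last target. There are 200 camera calls.

## Working session

There is one attempt and no reset: what is moved stays moved. The work goes in short steps, Python scripts to look and compute and a shell command to move; the robot and the scene stay as the last step left them, time stands still between calls to the robot, and variables do not carry over. Pictures are saved under pics/ and viewed, at most 10 in all, crops included, and the job is handed in when it is done.

```bash
mkdir -p pics; ls; cat > h.py <<'E'
from bench import *
import numpy as np, cv2
from scipy.spatial.transform import Rotation as R
def snap(n,f):
    p,d=snapshot(n); c=camera_params(n)
    cv2.imwrite('pics/'+f+'.png',p[:,:,::-1]); np.savez('pics/'+f+'.npz',p=p,d=d,K=c['intrinsics'],r=np.array(c['rvec']).ravel(),t=np.array(c['tvec']).ravel())
def load(f): return np.load('pics/'+f+'.npz')
def cloud(f):
    z=load(f); K=np.array(z['K']); d=z['d']; v,u=np.indices(d.shape)
    P=np.stack([(u-K[0,2])/K[0,0]*d,(v-K[1,2])/K[1,1]*d,d],-1)
    return (P-z['t'])@R.from_rotvec(z['r']).as_matrix()
def st():
    s=sense(); print(s['t'],np.round(s['position'],1),np.round(R.from_quat(s['tool_rot']).as_matrix(),3).tolist(),np.round(s['ft_force'],1),s['width'],s['gripper_force'])
E
python3 - <<'E'
from h import *
snap('scene','s1');snap('top','t1');st()
E
```

```text
pics
0.1 [204.6 483.1 202.3] [[-0.921, 0.39, -0.001], [0.39, 0.921, -0.001], [0.0, -0.001, -1.0]] [0.5 0.6 0.9] 85.12408688664536 0.0
```

View pics/t1.png

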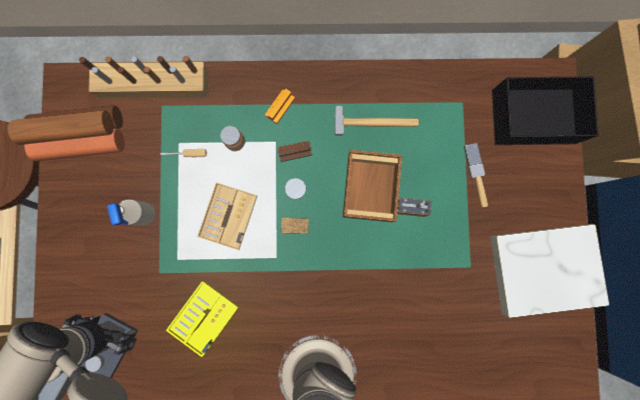

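View pics/s1.png

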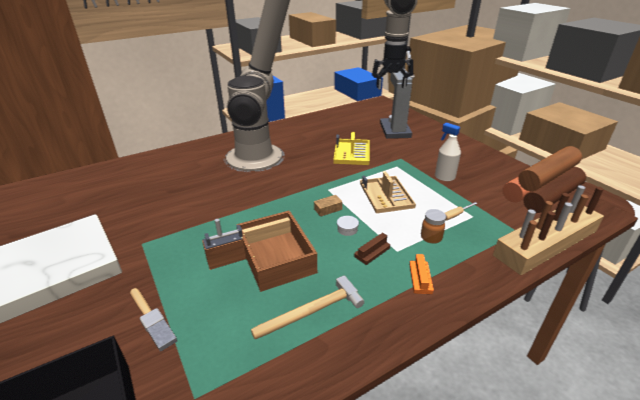

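The top view shows the till at about (372,187) with its bolt at right (415,207), the block at (295,151), and the tray at (228,216). The yellow tray and orange block are decoys. Next I'll enlarge the area and measure it.

```bash
python3 - <<'E'
from h import *
z=load('t1');P=cloud('t1');p=z['p']
c=p[130:260,190:440]; cv2.imwrite('pics/t1c.png',cv2.resize(c,None,fx=3.2,fy=3.2,interpolation=cv2.INTER_CUBIC)[:,:,::-1])
def rect(m,n):
    q=P[m][:,:2].astype(np.float32); r=cv2.minAreaRect(q); print(n,len(q),np.round(r[0],1),np.round(r[1],1),round(r[2],1),P[m][:,2].min(),P[m][:,2].max())
v,u=np.indices(z['d'].shape)
def box(a,b,c,d): return (u>a)&(u<b)&(v>c)&(v<d)
Z=P[...,2]
rect(box(275,316,138,164)&(Z>5),'block');rect(box(275,316,138,164)&(Z>28),'rib')
rect(box(195,262,178,254)&(Z>8),'tray');rect(box(195,262,178,254)&(Z>40),'board+keeper')
rect(box(340,402,146,226)&(Z>60)&(Z<76),'till');rect(box(396,436,192,220)&(Z>60),'boltblock');rect(box(396,436,192,220)&(Z>100),'knob')
for n,m in [('bk',box(195,262,178,254)&(Z>35)),('knob',box(396,436,192,220)&(Z>85))]:
    nn,l,s,_=cv2.connectedComponentsWithStats(m.astype(np.uint8))
    for i in range(1,nn):
        if s[i,4]>2: rect(l==i,n)
E
```

```text
block 530 [561.6  59.8] [114.9 304.1] 89.0 5.011254314883766 1217.836557195052
rib 241 [551.6  55.7] [287.5  97.2] 0.9 28.239862207146196 1217.836557195052
tray 1027 [431.5 198.7] [338.3 206.8] 53.3 8.01499245476193 1217.836557195052
board+keeper 219 [418.1 149.5] [274.   94.6] 67.2 41.14091358916061 1217.836557195052
till 735 [ 559.5 -179.7] [164.9 198.7] 83.6 60.030770678972985 75.97623462805477
boltblock 542 [ 479.9 -164.7] [ 81.6 358.7] 10.0 61.81252276774823 1217.836557195052
knob 32 [ 455.2 -148.2] [ 10.7 319.8] 15.0 100.88213466792924 1217.836557195052
bk 172 [435.5 140.8] [274.   69.1] 70.2 35.5379390068268 1217.836557195052
bk 40 [413.5 222.9] [10.1 29. ] 74.1 36.35715888652057 53.0036636230035
knob 158 [ 469.6 -162. ] [ 50.7 351.7] 11.9 85.02184146833635 1217.836557195052
```

View pics/t1c.png

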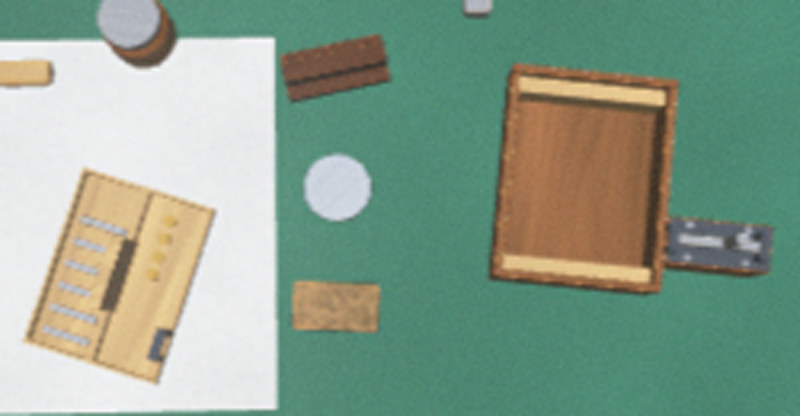

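```bash
python3 - <<'E'
from h import *
z=load('t1');P=cloud('t1');Z=P[...,2].copy();Z[z['d']<=0]=-99
def rect(m,n):
    q=P[m][:,:2].astype(np.float32); r=cv2.minAreaRect(q); print(n,len(q),np.round(r[0],1),np.round(r[1],1),round(r[2],1),np.round(Z[m].max(),1),np.round(np.median(Z[m]),1))
v,u=np.indices(z['d'].shape)
def box(a,b,c,d): return (u>a)&(u<b)&(v>c)&(v<d)&(Z<400)
rect(box(275,316,138,164)&(Z>8),'block');rect(box(275,316,138,164)&(Z>30),'rib')
rect(box(195,262,178,254)&(Z>12),'tray');rect(box(195,262,178,254)&(Z>62),'board')
rect(box(340,402,146,226)&(Z>60)&(Z<76),'till');rect(box(396,436,192,220)&(Z>60),'boltblock');rect(box(396,436,192,220)&(Z>110),'knob')
rect(box(275,316,170,205)&(Z>10),'tin');rect(box(215,250,120,155)&(Z>50),'jar');rect(box(275,316,210,240)&(Z>10),'cork')
E
```

```text
block 492 [678.3  58.6] [ 48.8 102.5] 11.6 46.7 24.9
rib 232 [677.6  56.9] [20.7 99.1] 11.5 46.7 40.7
tray 711 [480.1 264.6] [133.7 176.3] 71.2 81.0 19.5
board 122 [479.8 264. ] [12.7 69.1] 70.9 81.0 74.6
till 735 [ 559.5 -179.7] [164.9 198.7] 83.6 76.0 70.2
boltblock 538 [ 502.  -292.1] [101.7  64.6] 88.9 139.4 74.7
knob 25 [ 494.6 -297.7] [11.3  9.7] 83.8 139.4 134.4
tin 330 [558.4  55.3] [57.7 58.3] 89.1 34.2 28.5
jar 369 [710.7 240.6] [57.4 57.5] 87.3 86.3 79.4
cork 405 [446.3  58.6] [79.3 45. ] 88.7 40.1 34.5
```

```bash
cat >> h.py <<'E'
def to(x,y,z,yawy=None):
    "shift in tool axes and turn to reach TCP x,y,z with tool-y heading yawy deg"
    s=sense();M=R.from_quat(s['tool_rot']).as_matrix()
    d=M.T@(np.array([x,y,z])-s['position']);h=np.degrees(np.arctan2(M[1,1],M[0,1]))
    print('shift',np.round(d,1),'norm',round(np.linalg.norm(d)),'yawy now',round(h,2), 'tool z',np.round(M[:,2],4))
    if yawy is not None:
        a=(yawy-h+180)%360-180; print('turn az',round(-a,2))
E
python3 -c "
from h import *
to(678,57.2,160,11.5)"
```

```text
shift [-602.  -207.4   42.5] norm 638 yawy now 67.04 tool z [-7.0e-04 -1.2e-03 -1.0e+00]
turn az 55.54
```

```bash
python3 -m pendant '[[[-46,-16,1,0,0,0,60],[-46,-16,1,0,0,0,60],[-46,-16,1,0,0,0,60],[-46,-16,1,0,0,0,60],[-46,-16,1,0,0,0,60],[-46,-16,1,0,0,0,60],[-46,-16,1,0,0,0,60],[-46,-16,1,0,0,0,60],[-46,-16,1,0,0,0,60],[-46,-16,1,0,0,0,60],[-46,-16,1,0,0,0,60],[-46,-16,1,0,0,0,60]]]'
python3 -m pendant '[[[-48,-16,1,0,0,0,60],[0,0,4,0,0,8,60],[0,0,4,0,0,8,60],[0,0,4,0,0,8,60],[0,0,4,0,0,8,60],[0,0,4,0,0,8,60],[0,0,4,0,0,8,60],[0,0,4,0,0,7.5,60]]]'
python3 -c "
from h import *
to(678,57.2,150,11.5); snap('wrist','w1')
print(camera_params('wrist'))"
```

```text
t: 1.3
position: [639.2, 89.7, 190.4]
tool_rot: [0.199, 0.98, 0.0, -0.0]
ft_force: [1.1, 1.3, -0.3]
width: 59.7
gripper_force: 0.0
t: 2.1
position: [675.3, 58.2, 161.1]
tool_rot: [0.635, 0.773, -0.0, -0.001]
ft_force: [-0.1, -0.7, 0.2]
width: 59.8
gripper_force: 0.0
shift [-1.5  2.4 11.1] norm 11 yawy now 11.21 tool z [-1.3e-03  1.0e-04 -1.0e+00]
turn az -0.29
{'intrinsics': array([[343.29673442,   0.        , 318.9786672 ],
       [  0.        , 343.29673442, 189.03314462],
       [  0.        ,   0.        ,   1.        ]]), 'rvec': array([-2.86885035, -0.27342139, -0.03254549]), 'tvec': array([-673.17160542,  -90.79345533,  320.28575048])}
```

View pics/w1.png

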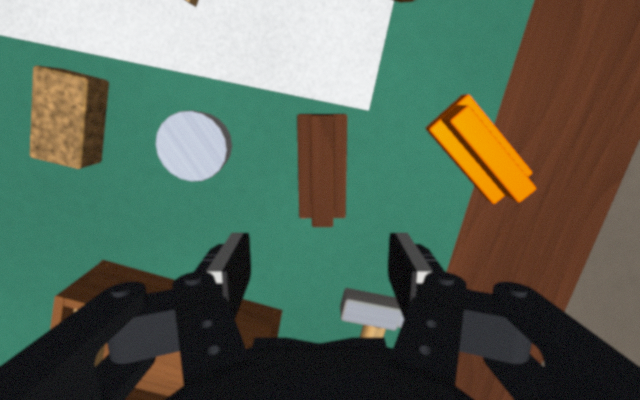

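The block lies centred between the fingers, with its rib at u≈322, and is well aligned. I'll check it with the wrist depth and then go down.

```bash
python3 - <<'E'
from h import *
z=load('w1');P=cloud('w1');v,u=np.indices(z['d'].shape)
m=(u>290)&(u<355)&(v>105)&(v<235)&(P[...,2]>30)&(P[...,2]<50)
r=cv2.minAreaRect(P[m][:,:2].astype(np.float32));print(r,np.median(P[m][:,2]))
E
```

```text
((676.3250122070312, 59.15372848510742), (19.968894958496094, 99.74866485595703), 10.633047103881836) 39.27321170805284
```

```bash
python3 -m pendant '[[[-1.5,1.5,25,0,0,0,60],[0,0.5,30,0,0,0,60],[0,0,30,0,0,0,60],[0,0,28,0,0,0,60],[0,0,20,0,0,0,60],[0,0,9,0,0,0,60],[0,0,0,0,0,0,60]]]'; python3 -m pendant '[[[0,0,0,0,0,0,10],[0,0,0,0,0,0,0],[0,0,0,0,0,0,0],[0,0,0,0,0,0,0],[0,0,0,0,0,0,0],[0,0,0,0,0,0,0]]]'
```

```text
t: 2.85
position: [677.0, 57.2, 18.4]
tool_rot: [0.632, 0.775, -0.001, -0.001]
ft_force: [0.4, -0.3, 0.2]
width: 60.0
gripper_force: 0.0
t: 3.45
position: [678.0, 57.1, 20.1]
tool_rot: [0.632, 0.775, 0.0, 0.0]
ft_force: [0.1, 0.9, -0.3]
width: -0.1
gripper_force: 0.0
```

```bash
python3 -c "
from h import *
st(); snap('wrist','w2'); snap('scene','s2')
a=load('w2')['p']; b=load('s2')['p'][180:300,300:460]
b=cv2.resize(b,(533,400),interpolation=2)
cv2.imwrite('pics/c2.png',np.hstack([a[:,180:440],b])[:,:,::-1])"
```

```text
3.45 [678.   57.1  20.1] [[-0.2, 0.98, 0.0], [0.98, 0.2, 0.0], [-0.0, 0.0, -1.0]] [ 0.1  0.9 -0.3] -0.12611725982039396 0.0
```

View pics/c2.png

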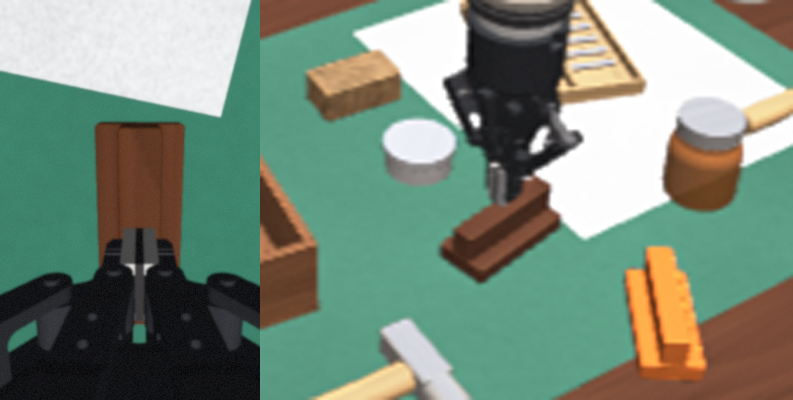

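```bash
python3 - <<'E'
from h import *
for f,b in (('w2',(270,372,120,265)),('s2',(385,415,233,266))):
    z=load(f);P=cloud(f);v,u=np.indices(z['d'].shape)
    m=(u>b[0])&(u<b[1])&(v>b[2])&(v<b[3])&(P[...,2]>8)&(P[...,2]<60)
    q=P[m]; 
    for lo,hi in ((10,22),(34,46)):
        s=q[(q[:,2]>lo)&(q[:,2]<hi)]
        if len(s): print(f,lo,len(s),cv2.minAreaRect(s[:,:2].astype(np.float32)),np.median(s[:,2]))
# wrist column through the tips
z=load('w2');P=cloud('w2')
for v in range(200,350,10): print(v,np.round(P[v,320],1),np.round(P[v,300],1))
E
```

```text
w2 10 5419 ((674.8139038085938, 69.87870025634766), (46.22576141357422, 78.41771697998047), 11.386418342590332) 15.956594402077124
w2 34 4498 ((672.332763671875, 82.65882873535156), (20.03677749633789, 52.36046600341797), 11.443532943725586) 39.91454742115489
s2 10 49 ((729.9645385742188, 108.19038391113281), (107.12650299072266, 20.24282455444336), 3.9221909046173096) 16.721297941883176
s2 34 3 ((676.14208984375, 105.37165832519531), (0.5068559646606445, 4.822086334228516), 50.88780975341797) 39.88203777651309
200 [674.2  76.1  39.6] [665.2  74.3  39.6]
210 [675.1  71.8  41.1] [666.1  69.5  39.7]
220 [676.2  66.4  39.2] [667.   65.   40.5]
230 [675.9  67.5  54.8] [667.9  60.1  40.6]
240 [675.8  67.8  66. ] [668.4  61.9  56.1]
250 [675.9  67.4  74.2] [669.   61.6  65.1]
260 [675.8  67.6  82.8] [669.   66.3  82.9]
270 [676.2  65.6  86. ] [669.2  68.5  94. ]
280 [676.9  62.2  86.5] [669.7  67.2  97.6]
290 [677.7  58.2  86.1] [670.   67.2 103.2]
300 [678.5  54.3  86. ] [669.6  73.  117.1]
310 [679.4  50.   85.4] [669.9  72.4 120.2]
320 [680.   46.9  86.7] [670.4  69.7 120.2]
330 [ 6.944e+02 -2.160e+01  1.000e-01] [670.9  67.5 120.9]
340 [695.6 -27.8   1.7] [671.3  65.1 121.3]
```

```bash
python3 -m pendant '[[[0,0,0,0,0,0,45],[0,0,0,0,0,0,45],[0,0,0,0,0,0,45],[0,0,0,0,0,0,45]]]'; python3 -c "
from h import *
snap('wrist','w3'); snap('scene','s3')
a=load('w3')['p']; b=load('s3')['p'][210:280,350:430]
b=cv2.resize(b,(457,400),interpolation=2)
cv2.imwrite('pics/c3.png',np.hstack([a[:,160:480],b])[:,:,::-1])"
```

```text
t: 3.95
position: [677.9, 57.2, 19.9]
tool_rot: [0.632, 0.775, 0.0, -0.0]
ft_force: [0.6, 0.2, 0.8]
width: 44.9
gripper_force: 0.0
```

View pics/c3.png

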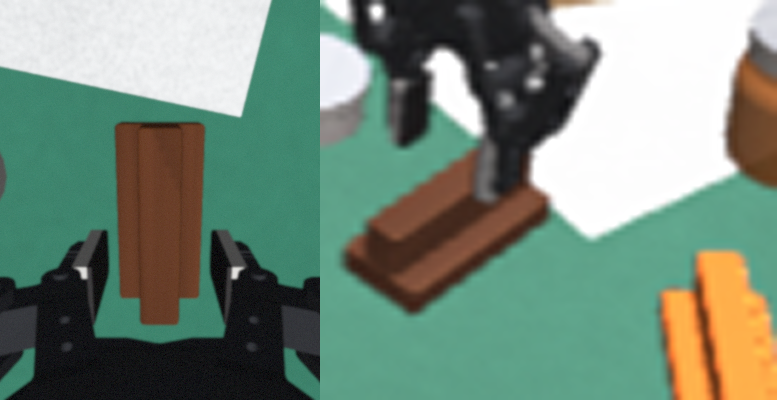

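```bash
python3 - <<'E'
from h import *
P=cloud('w3');d=load('w3')['d']
for u in (255,262,378,384,390):
  print(u,[(v,np.round(P[v,u],0).tolist()) for v in range(222,300,8)])
c=load('w3')
Rm=R.from_rotvec(c['r']).as_matrix()
for q in ([678,57,20],[678,57,40]):
    x=c['K']@(Rm@q+c['t']);print(q,x[:2]/x[2])
c=load('s3')
Rm=R.from_rotvec(c['r']).as_matrix()
for q in ([678,57,20],[678,57,40],[678+22*.98,57+22*.2,20],[678+22*.98,57+22*.2,40]):
    x=c['K']@(Rm@q+c['t']);x=x[:2]/x[2];print(q,x,320+(x[0]-350)*5.71,(x[1]-210)*5.71)
E
```

```text
255 [(222, [642.0, 44.0, 1.0]), (230, [649.0, 62.0, 54.0]), (238, [650.0, 62.0, 63.0]), (246, [652.0, 63.0, 71.0]), (254, [653.0, 63.0, 78.0]), (262, [654.0, 61.0, 81.0]), (270, [654.0, 58.0, 81.0]), (278, [655.0, 56.0, 82.0]), (286, [655.0, 52.0, 81.0]), (294, [656.0, 51.0, 84.0])]
262 [(222, [646.0, 44.0, 0.0]), (230, [652.0, 62.0, 53.0]), (238, [653.0, 63.0, 64.0]), (246, [654.0, 60.0, 65.0]), (254, [654.0, 57.0, 66.0]), (262, [655.0, 54.0, 65.0]), (270, [656.0, 51.0, 67.0]), (278, [656.0, 48.0, 68.0]), (286, [657.0, 45.0, 69.0]), (294, [658.0, 43.0, 70.0])]
378 [(222, [713.0, 58.0, 1.0]), (230, [700.0, 72.0, 53.0]), (238, [699.0, 72.0, 63.0]), (246, [697.0, 72.0, 72.0]), (254, [698.0, 69.0, 71.0]), (262, [698.0, 66.0, 73.0]), (270, [699.0, 63.0, 73.0]), (278, [700.0, 61.0, 74.0]), (286, [700.0, 58.0, 75.0]), (294, [701.0, 55.0, 77.0])]
384 [(222, [716.0, 59.0, 1.0]), (230, [703.0, 73.0, 55.0]), (238, [701.0, 73.0, 64.0]), (246, [700.0, 73.0, 71.0]), (254, [698.0, 73.0, 79.0]), (262, [697.0, 72.0, 83.0]), (270, [698.0, 69.0, 84.0]), (278, [698.0, 67.0, 85.0]), (286, [699.0, 64.0, 86.0]), (294, [700.0, 61.0, 86.0])]
390 [(222, [720.0, 60.0, 1.0]), (230, [721.0, 55.0, 1.0]), (238, [703.0, 73.0, 63.0]), (246, [702.0, 73.0, 71.0]), (254, [700.0, 73.0, 78.0]), (262, [699.0, 72.0, 84.0]), (270, [699.0, 71.0, 88.0]), (278, [700.0, 68.0, 87.0]), (286, [700.0, 66.0, 88.0]), (294, [701.0, 63.0, 88.0])]
[678, 57, 20] [319.67662273 224.55638692]
[678, 57, 40] [319.7687543  239.66991607]
[678, 57, 20] [371.78699309 247.60612594] 444.40373052185487 214.730979143609
[678, 57, 40] [372.2854293  241.99122216] 447.249801298857 182.66987853042764
[699.56, 61.4, 20] [377.98961225 251.66257373] 479.8206859436576 237.89329597313784
[699.56, 61.4, 40] [378.5615653  246.01926898] 483.0865378611453 205.67002589089955
```

The fingertips sit about 22 mm higher than the reported TCP suggests, at z≈45 in both pictures, so the fingers shut above the rib. I'll go down further, watching the force.

```bash
python3 -m pendant '[[[0,0,7,0,0,0,45],[0,0,7,0,0,0,45],[0,0,6,0,0,0,45],[0,0,0,0,0,0,45]]]'; python3 -m pendant '[[[0,0,0,0,0,0,10],[0,0,0,0,0,0,0],[0,0,0,0,0,0,0],[0,0,0,0,0,0,0],[0,0,0,0,0,0,0]]]'
```

```text
t: 4.45
position: [676.9, 57.2, -1.8]
tool_rot: [0.632, 0.775, -0.001, -0.001]
ft_force: [-0.1, -0.2, -0.1]
width: 44.9
gripper_force: 0.0
t: 4.95
position: [678.2, 57.2, 0.3]
tool_rot: [0.632, 0.775, 0.0, 0.0]
ft_force: [0.4, 0.3, 2.3]
width: 18.3
gripper_force: 61.9
```

```bash
cat > till.py <<'E'
from h import *
from scipy.optimize import minimize
def fit(f,g=(559,-174,-5.2)):
    P=cloud(f);d=load(f)['d'];q=P[(d>0)&(abs(P[...,2]-70)<3)]
    q=q[(abs(q[:,0]-g[0])<125)&(abs(q[:,1]-g[1])<105)][:,:2]
    def loc(p):
        a=np.radians(p[2]);e=q-p[:2];return np.c_[e[:,0]*np.cos(a)+e[:,1]*np.sin(a),-e[:,0]*np.sin(a)+e[:,1]*np.cos(a)]
    def cost(p):
        l=loc(p);r=np.maximum(abs(l[:,0])/1-95,abs(l[:,1])-73)  # rim centre-line
        w=np.where(l[:,1]<-70,((l[:,0]>-20)|(l[:,0]<-76)),True)
        return np.minimum(r*r,36)[w].sum()
    best=None
    for s in (0,4,-4):
        o=minimize(cost,[g[0]+s,g[1]+s,g[2]],method='Nelder-Mead',options=dict(xatol=.02,fatol=.1,initial_simplex=[[g[0]+s,g[1]+s,g[2]],[g[0]+s+6,g[1]+s,g[2]],[g[0]+s,g[1]+s+6,g[2]],[g[0]+s,g[1]+s,g[2]+3]]))
        print(f,len(q),np.round(o.x,2),o.fun/len(q))
    return o.x
if __name__=='__main__':
    fit('t1'); fit('s1'); to(559,-174,180,84.8)
E
python3 till.py
```

```text
t1 563 [ 559.77 -174.06   -6.83] 5.350836320052392
t1 563 [ 559.75 -174.1    -6.87] 5.349785343475744
t1 563 [ 559.8  -174.11   -6.87] 5.349149057547796
s1 646 [ 560.23 -173.99   -6.86] 6.323057299136329
s1 646 [ 560.26 -173.97   -6.83] 6.325215908111233
s1 646 [ 560.17 -174.14   -6.77] 6.326110729198902
shift [-202.7 -162.9 -179.8] norm 316 yawy now 11.54 tool z [ 9.e-04  1.e-04 -1.e+00]
turn az -73.26
```

```bash
python3 -m pendant '[[[0,0,-10,0,0,0,0],[0,0,-20,0,0,0,0],[0,0,-30,0,0,0,0],[0,0,-30,0,0,0,0],[0,0,-30,0,0,0,0],[0,0,-20,0,0,0,0],[0,0,0,0,0,0,0]]]'
```

```text
t: 5.65
position: [679.7, 57.1, 144.1]
tool_rot: [0.632, 0.775, 0.002, 0.003]
ft_force: [0.6, 0.5, -1.2]
width: 18.1
gripper_force: 61.6
```

```bash
python3 -m pendant '[[[-34,-27,0,0,0,0,0],[-34,-27,0,0,0,0,0],[-34,-27,0,0,0,0,0],[-34,-27,0,0,0,0,0],[-34,-27,0,0,0,0,0],[-33,-28,0,0,0,0,0],[0,0,0,0,0,-8,0],[0,0,0,0,0,-8,0],[0,0,0,0,0,-8,0],[0,0,0,0,0,-8,0],[0,0,0,0,0,-8,0],[0,0,0,0,0,-8,0]]]'; python3 -m pendant '[[[0,0,0,0,0,-8,0],[0,0,0,0,0,-8,0],[0,0,0,0,0,-7.6,0],[0,0,0,0,0,0,0]]]'; python3 -c "
from till import *
snap('wrist','w4');fit('w4',(560,-174,-6.8)); to(560,-174,8.5,83.15)
cv2.imwrite('pics/w4.png',load('w4')['p'][:,:,::-1])"
```

```text
t: 6.85
position: [557.9, -174.0, 138.4]
tool_rot: [0.26, 0.966, 0.0, -0.001]
ft_force: [0.4, -0.6, -1.8]
width: 18.0
gripper_force: 61.6
t: 7.25
position: [558.0, -174.0, 138.5]
tool_rot: [0.059, 0.998, 0.001, -0.001]
ft_force: [0.1, -1.2, -0.9]
width: 18.1
gripper_force: 61.6
w4 9282 [ 559.8  -172.82   -7.  ] 4.925741347160667
w4 9282 [ 559.79 -172.81   -6.99] 4.9260275831561255
w4 9282 [ 559.79 -172.84   -7.02] 4.926934859125488
shift [ -2.1   0.2 130.3] norm 130 yawy now 82.97 tool z [-0.0019  0.001  -1.    ]
turn az -0.18
```

View pics/w4.png

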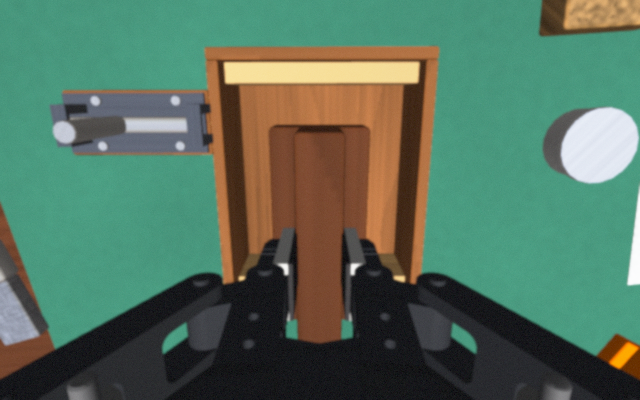

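The held block hangs aligned over the till's well, with the till spanning u 208–437. I'll lower it.

```bash
python3 -m pendant '[[[-2,1,25,0,0,0,0],[0,0,30,0,0,0,0],[0,0,30,0,0,0,0],[0,0,25,0,0,0,0],[0,0,12,0,0,0,0],[0,0,7,0,0,0,0],[0,0,0,0,0,0,0],[0,0,0,0,0,0,0]]]'; python3 -c "
from h import *
to(560,-174,8.5,83.1)"
```

```text
t: 8.1
position: [561.7, -173.9, 11.9]
tool_rot: [0.06, 0.998, -0.0, 0.001]
ft_force: [-0.9, 0.5, -1.9]
width: 17.7
gripper_force: 61.6
shift [ 1.6 -0.3  3.4] norm 4 yawy now 83.1 tool z [ 1.7e-03 -7.0e-04 -1.0e+00]
turn az 0.0
```

```bash
python3 -m pendant '[[[0,0,2,0,0,0,0],[0,0,1.5,0,0,0,0],[0,0,0,0,0,0,0]]]'; python3 -m pendant '[[[0,0,0,0,0,0,40],[0,0,0,0,0,0,45],[0,0,0,0,0,0,45],[0,0,-25,0,0,0,45],[0,0,-35,0,0,0,45],[0,0,-40,0,0,0,45],[0,0,-45,0,0,0,45],[0,0,-15,0,0,0,45]]]'; python3 -c "
from h import *
to(480,264.1,130,71.1)"
```

```text
t: 8.4
position: [561.5, -173.8, 8.3]
tool_rot: [0.06, 0.998, -0.0, 0.001]
ft_force: [-0.1, -0.3, 3.8]
width: 18.3
gripper_force: 62.0
t: 9.2
position: [562.9, -174.4, 172.5]
tool_rot: [0.06, 0.998, -0.001, 0.004]
ft_force: [-0.0, -0.2, 0.1]
width: 45.1
gripper_force: 0.0
shift [135.  425.6  40.5] norm 448 yawy now 83.14 tool z [ 0.0072 -0.0032 -1.    ]
turn az 12.04
```

```bash
python3 -m pendant '[[[13.5,42.5,1,0,0,0,45],[13.5,42.5,1,0,0,0,45],[13.5,42.5,1,0,0,0,45],[13.5,42.5,1,0,0,0,45],[13.5,42.5,1,0,0,0,45],[13.5,42.5,1,0,0,0,45],[13.5,42.5,1,0,0,0,45],[13.5,42.5,1,0,0,0,45],[13.5,42.5,1,0,0,0,45],[13.5,42.5,1,0,0,0,45],[0,0,4,0,0,6,45],[0,0,4,0,0,6,45]]]'; python3 -m pendant '[[[0,0,0,0,0,0,45]]]'; python3 - <<'E'
from h import *
snap('wrist','w5');snap('top','t5')
cv2.imwrite('pics/w5.png',load('w5')['p'][:,:,::-1])
for f in ('w5','t5'):
    P=cloud(f);d=load(f)['d'];near=(d>0)&(np.hypot(P[...,0]-480,P[...,1]-264)<45)&(abs(P[...,2]-75)<2.5)
    r=cv2.minAreaRect(P[near][:,:2].astype(np.float32));print(f,near.sum(),r,np.median(P[near][:,2]))
P=cloud('t5');d=load('t5')['d'];q=P[(d>0)&(abs(P[...,2]-32)<18)];q=q[(abs(q[:,0]-560)<60)&(abs(q[:,1]+174)<50)]
for lo,hi in((20,28),(44,51)):
    s=P[(d>0)&(P[...,2]>lo)&(P[...,2]<hi)];s=s[(abs(s[:,0]-560)<72)&(abs(s[:,1]+174)<40)]
    print(lo,len(s),cv2.minAreaRect(s[:,:2].astype(np.float32)),np.median(s[:,2]))
to(480,264.1,130,71.1)
E
```

```text
t: 10.4
position: [477.0, 266.1, 149.2]
tool_rot: [0.164, 0.986, 0.0, 0.0]
ft_force: [-0.1, -0.9, -0.2]
width: 45.2
gripper_force: 0.0
t: 10.5
position: [477.0, 264.8, 148.8]
tool_rot: [0.164, 0.986, -0.0, -0.001]
ft_force: [0.3, 0.6, -0.4]
width: 45.1
gripper_force: 0.0
w5 1462 ((479.9217834472656, 266.19427490234375), (11.50777816772461, 70.05399322509766), 71.29875946044922) 75.45793933093739
t5 48 ((480.23455810546875, 263.810302734375), (12.104314804077148, 68.1099853515625), 71.260498046875) 75.26579138265511
20 230 ((558.8619384765625, -175.79501342773438), (46.50947570800781, 99.36671447753906), 83.47103881835938) 24.30927900784807
44 186 ((559.7333374023438, -176.04518127441406), (20.667415618896484, 98.72660827636719), 83.20172119140625) 47.867438617150796
shift [-2.3  0.5 19.4] norm 20 yawy now 71.28 tool z [-1.e-04  0.e+00 -1.e+00]
turn az 0.18
```

View pics/w5.png

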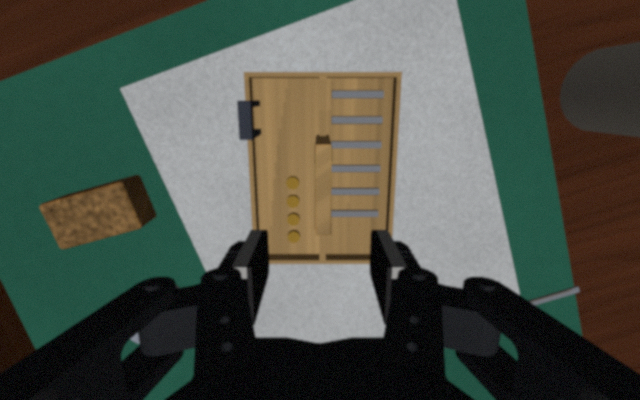

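The block lies in place in the till. The tray's board is centred between the fingers, and the keeper is on the same side (image left) as the bolt. I'll grasp the board.

```bash
python3 -m pendant '[[[-2.5,0.5,25,0,0,0,45],[0,0,30,0,0,0,45],[0,0,30,0,0,0,45],[0,0,20,0,0,0,45],[0,0,12,0,0,0,45],[0,0,7,0,0,0,45],[0,0,0,0,0,0,45]]]'; python3 -m pendant '[[[0,0,0,0,0,0,10],[0,0,0,0,0,0,0],[0,0,0,0,0,0,0],[0,0,0,0,0,0,0],[0,0,0,0,0,0,0]]]'; python3 -m pendant '[[[0,0,-4,0,0,0,0],[0,0,-12,0,0,0,0],[0,0,-20,0,0,0,0],[0,0,-25,0,0,0,0],[0,0,-25,0,0,0,0],[0,0,-20,0,0,0,0],[0,0,-20,0,0,0,0],[0,0,0,0,0,0,0]]]';python3 -c "
from till import *
snap('wrist','w6')
to(559.9,-173.5,150,83.1)"
```

```text
t: 11.3
position: [480.3, 264.0, 25.2]
tool_rot: [0.164, 0.987, -0.0, -0.0]
ft_force: [-0.4, 0.7, -0.1]
width: 45.2
gripper_force: 0.0
t: 11.8
position: [481.0, 264.5, 26.7]
tool_rot: [0.164, 0.986, 0.001, 0.001]
ft_force: [-0.2, 0.9, 6.7]
width: 10.7
gripper_force: 61.5
t: 12.6
position: [481.7, 264.8, 154.7]
tool_rot: [0.164, 0.986, 0.002, 0.003]
ft_force: [1.4, -0.1, -1.5]
width: 10.9
gripper_force: 60.4
shift [-216.4 -388.8    2.5] norm 445 yawy now 71.14 tool z [ 0.0028  0.0011 -1.    ]
turn az -11.96
```

```bash
python3 -m pendant '[[[-10,-18,0,0,0,0,0],[-20,-36,0,0,0,0,0],[-23,-41,0,0,0,0,0],[-23,-41,0,0,0,0,0],[-23,-41,0,0,0,0,0],[-23,-41,0,0,0,0,0],[-23,-41,0,0,0,0,0],[-23,-41,0,0,0,0,0],[-20,-36,0,0,0,0,0],[-18,-33,0,0,0,0,0],[-10,-19,0,0,0,-6,0],[0,0,0,0,0,-6,0]]]'; python3 -m pendant '[[[0,0,0,0,0,0,0],[0,0,0,0,0,0,0],[0,0,0,0,0,0,0]]]';python3 - <<'E'
from till import *
snap('wrist','w7'); snap('top','t7')
cv2.imwrite('pics/w7.png',load('w7')['p'][:,:,::-1])
to(559.9,-173.5,80,83.1)
for f in ('w7','t7'):
    P=cloud(f);d=load(f)['d'];Z=P[...,2]
    nb=(d>0)&(np.hypot(P[...,0]-560,P[...,1]+174)<130)
    print(f,np.histogram(Z[nb],bins=range(60,230,6)))
E
```

```text
t: 13.85
position: [558.5, -175.9, 149.4]
tool_rot: [0.06, 0.998, 0.0, -0.001]
ft_force: [0.1, 1.1, -1.9]
width: 10.8
gripper_force: 60.4
t: 14.15
position: [558.9, -172.1, 150.9]
tool_rot: [0.06, 0.998, 0.0, -0.0]
ft_force: [-0.5, 0.4, -1.3]
width: 10.6
gripper_force: 60.4
shift [-1.  -1.2 71.3] norm 71 yawy now 83.12 tool z [-2.e-04  2.e-04 -1.e+00]
turn az 0.02
w7 (array([    0,   130,   610,     3,   378,    14,     0,     0,     0,
           0,     0, 34942,  7468,  7906,   258,   143,   153,   221,
        1923,    95,   145,   382,   526,  5118,   537,   401,   986,
        1776]), array([ 60,  66,  72,  78,  84,  90,  96, 102, 108, 114, 120, 126, 132,
       138, 144, 150, 156, 162, 168, 174, 180, 186, 192, 198, 204, 210,
       216, 222, 228]))
t7 (array([ 17, 166, 149,   1,  29,  12,   1,   0,   0,   0,  36, 598, 107,
       118,  51,   8,   6,   9,  37,  18,   5,   7,  11,  33,   2,   0,
         0,   1]), array([ 60,  66,  72,  78,  84,  90,  96, 102, 108, 114, 120, 126, 132,
       138, 144, 150, 156, 162, 168, 174, 180, 186, 192, 198, 204, 210,
       216, 222, 228]))
```

View pics/w7.png

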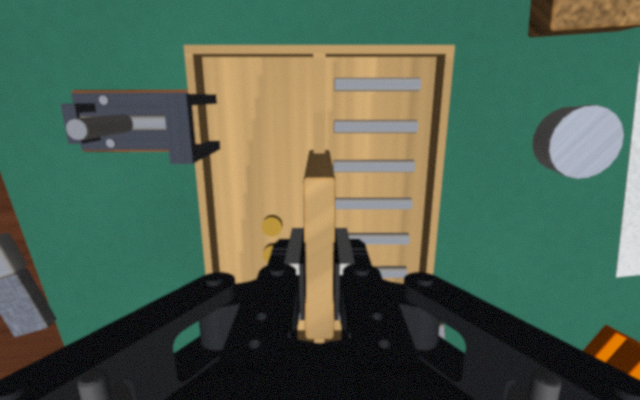

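The tray is held level over the till, with its keeper at the left on the bolt's side. I'll measure its pose against the till's.

```bash
python3 - <<'E'
from till import *
for f in ('w7','t7'):
    P=cloud(f);d=load(f)['d'];Z=P[...,2]
    fl=(d>0)&(abs(Z-130)<5)&(np.hypot(P[...,0]-560,P[...,1]+174)<95)
    q=P[fl];A=np.c_[q[:,:2]-[560,-174],np.ones(len(q))];c=np.linalg.lstsq(A,q[:,2],rcond=None)[0]
    print(f,'floor plane',c)
    wl=(d>0)&(np.hypot(P[...,0]-560,P[...,1]+174)<125)&(Z>120)&(Z<150)
    a=np.radians(-6.9);e=P[wl][:,:2]-[560,-174]
    h=cv2.minAreaRect(P[wl][:,:2].astype(np.float32));print('rect',h)
    # walls in till frame
    X=e[:,0]*np.cos(a)+e[:,1]*np.sin(a);Y=-e[:,0]*np.sin(a)+e[:,1]*np.cos(a)
    for lo in (-80,-60,-40,-20,0,20,40,60):
        s=(X>lo)&(X<lo+15)
        if s.sum()>20:print(lo,np.round(np.percentile(Y[s],[.5,99.5]),1),end=' ')
    print('\nx ends by y:')
    for lo in (-50,-30,-10,10,30,50):
        s=(Y>lo)&(Y<lo+10)
        if s.sum()>10:print(lo,np.round(np.percentile(X[s],[.5,99.5]),1),end=' ')
    print()
E
```

```text
w7 floor plane [3.23877141e-03 7.38663495e-03 1.29276676e+02]
rect ((555.8489990234375, -172.41607666015625), (133.1297149658203, 173.42042541503906), 83.08720397949219)
-80 [-64.1  66.6] -60 [-62.9  66.7] -40 [-63.8  66.6] -20 [-64.2  66.5] 0 [-64.3  66.7] 20 [-64.3  66.7] 40 [-52.5  53.8] 60 [-12.1  14.6] 
x ends by y:
-50 [-90.6  44.5] -30 [-90.7  23. ] -10 [-90.7  81.2] 10 [-90.7  81.2] 30 [-90.6  34.6] 50 [-90.6  44.2] 
t7 floor plane [-1.51071581e-03  2.48200603e-03  1.29303858e+02]
rect ((565.4489135742188, -174.96177673339844), (132.2085723876953, 160.5618896484375), 83.25131225585938)
-60 [-62.5  65.3] -40 [-65.9  65.6] -20 [-65.   65.5] 0 [-40.5  65.5] 20 [48.8 65.5] 40 [30.8 65.7] 60 [26.4 65.9] 
x ends by y:
-50 [-64.   -8.6] -30 [-57.7 -10.9] -10 [-52.3 -37.3] 10 [-48.9  -9.2] 30 [38.8 85.3] 50 [-56.8  85.6]
```

```bash
python3 -m pendant '[[[-1.2,0,10,0,0,0,0],[-1.2,0,14,0,0,0,0],[0,0,12,0,0,0,0],[0,0,8,0,0,0,0],[0,0,0,0,0,0,0],[0,0,0,0,0,0,0]]]';python3 - <<'E'
from till import *
snap('wrist','w8'); snap('top','t8'); to(560,-174,78,83.1)
cv2.imwrite('pics/w8.png',load('w8')['p'][:,:,::-1])
for f in ('w8','t8'):
    P=cloud(f);d=load(f)['d'];Z=P[...,2]
    a=np.radians(-6.9);e=P[...,:2]-[560,-174]
    X=e[...,0]*np.cos(a)+e[...,1]*np.sin(a);Y=-e[...,0]*np.sin(a)+e[...,1]*np.cos(a)
    for n,lo,hi in (('tray',75,105),('till',65,73.5)):
        m=(d>0)&(Z>lo)&(Z<hi)&(abs(X)<112)&(abs(Y)<(72 if n=='tray' else 79))
        for b in (-80,-20,0,20,60):
            s=m&(X>b)&(X<b+15)
            if s.sum()>10:print(f,n,'Y@',b,np.round(np.percentile(Y[s],[.5,99.5]),1),end=' ')
        for b in (-50,-25,15,30,50):
            s=m&(Y>b)&(Y<b+10)
            if s.sum()>5:print('X@',b,np.round(np.percentile(X[s],[.5,99.5]),1),end=' ')
        print()
E
```

```text
t: 14.85
position: [561.7, -173.1, 107.4]
tool_rot: [0.06, 0.998, 0.0, 0.0]
ft_force: [1.0, -0.3, -1.9]
width: 10.6
gripper_force: 60.3
shift [ 1.9 -0.9 30. ] norm 30 yawy now 83.13 tool z [ 1.2e-03 -4.0e-04 -1.0e+00]
turn az 0.03
w8 tray Y@ -80 [-65.   65.7] w8 tray Y@ -20 [-65.1  65.7] w8 tray Y@ 0 [-64.9  65.9] w8 tray Y@ 20 [-65.1  66. ] X@ -50 [-87.5  47.4] X@ -25 [-87.6  18.5] X@ 15 [-87.7  15.7] X@ 30 [-87.6  38.3] X@ 50 [-87.6  47. ] 
w8 till Y@ -80 [-79.   77.8] w8 till Y@ -20 [76.4 77.8] w8 till Y@ 0 [76.6 77.7] w8 till Y@ 20 [76.8 78. ] X@ -50 [-99.2 -92. ] X@ -25 [-99.2 -92.1] X@ 15 [-99.2 -92.1] X@ 30 [-99.2 -92.1] X@ 50 [-99.2 -92.1] 
t8 tray Y@ -20 [-66.1  64.5] t8 tray Y@ 0 [-67.2  64.6] t8 tray Y@ 20 [48.8 64.6] t8 tray Y@ 60 [26.7 64.7] X@ -50 [-46.6  -6.8] X@ -25 [-37.2  -8.8] X@ 30 [40.2 88.4] X@ 50 [-53.2  86.4] 
t8 till Y@ -80 [69.4 76.1] t8 till Y@ -20 [-77.9  75.9] t8 till Y@ 0 [-76.   75.1] t8 till Y@ 20 [70.1 76.5] t8 till Y@ 60 [68.8 75.2]
```

View pics/w8.png

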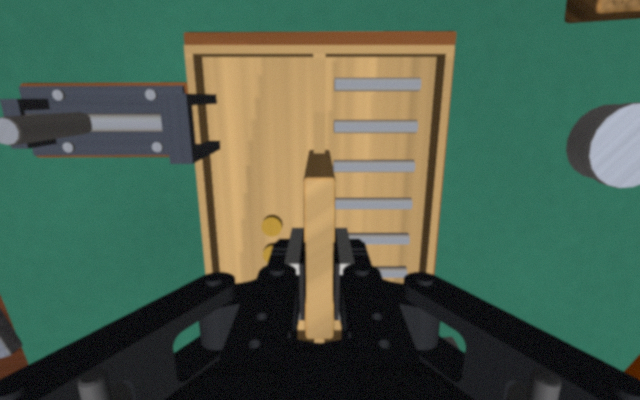

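The tray is within about 0.6 mm of the till's centre. I'll lower it to the ledges, watching the force.

```bash
python3 -m pendant '[[[0.5,0.4,4,0,0,0,0],[0,0,5,0,0,0,0],[0,0,5,0,0,0,0],[0,0,4,0,0,0,0],[0,0,0,0,0,0,0]]]'; python3 -m pendant '[[[0,0,3,0,0,0,0],[0,0,3,0,0,0,0],[0,0,2.5,0,0,0,0],[0,0,1,0,0,0,0],[0,0,0,0,0,0,0]]]'
```

```text
t: 15.45
position: [560.6, -172.4, 88.5]
tool_rot: [0.06, 0.998, 0.0, -0.001]
ft_force: [-0.4, -0.2, -2.3]
width: 10.5
gripper_force: 60.4
t: 15.95
position: [561.0, -172.6, 79.7]
tool_rot: [0.06, 0.998, 0.0, -0.0]
ft_force: [0.9, 0.6, -2.4]
width: 10.6
gripper_force: 60.4
```

```bash
python3 -m pendant '[[[0,0,1,0,0,0,0],[0,0,1,0,0,0,0],[0,0,0,0,0,0,0]]]';  python3 -m pendant '[[[0,0,0,0,0,0,20],[0,0,0,0,0,0,40],[0,0,0,0,0,0,40],[0,0,-20,0,0,0,40],[0,0,-40,0,0,0,40],[0,0,-40,0,0,0,10],[0,0,0,0,0,0,0]]]'; python3 - <<'E'
from till import *
snap('wrist','w9');snap('top','t9')
for f in ('w9','t9'):
    P=cloud(f);d=load(f)['d'];Z=P[...,2]
    a=np.radians(-6.9);e=P[...,:2]-[560,-174]
    X=e[...,0]*np.cos(a)+e[...,1]*np.sin(a);Y=-e[...,0]*np.sin(a)+e[...,1]*np.cos(a)
    for n,x0,x1,y0,y1 in (('-xwall',-86,-84,-50,50),('+ywall',-60,60,62.5,64),('-ywall',-20,60,-64,-62.5),('till+y',-60,60,72,74),('till-x',-96,-94,-50,50),('floor',-75,-50,-40,-10)):
        m=(d>0)&(X>x0)&(X<x1)&(Y>y0)&(Y<y1)&(Z<90)
        if m.sum(): print(f,n,m.sum(),np.round(np.percentile(Z[m],[10,50,90]),1))
    m=(d>0)&(Z>118)&(Z<140)&(abs(X+50)<12)&(Y<-120)&(Y>-165)
    print('knob',m.sum(),X[m].mean(),Y[m].mean(),Z[m].max())
    m=(d>0)&(Z>96)&(Z<106)&(abs(X+50)<25)&(Y<-45)&(Y>-75)
    if m.sum():print('keeper',m.sum(),X[m].min(),X[m].max(),Y[m].min(),Y[m].max(),np.median(Z[m]))
cv2.imwrite('pics/w9.png',load('w9')['p'][:,:,::-1])
E
```

```text
t: 16.25
position: [561.3, -172.8, 78.7]
tool_rot: [0.06, 0.998, -0.0, 0.0]
ft_force: [-2.0, 0.9, 4.7]
width: 10.9
gripper_force: 61.1
t: 16.95
position: [564.1, -174.0, 184.0]
tool_rot: [0.06, 0.998, -0.002, 0.005]
ft_force: [0.2, 0.8, 0.6]
width: 11.9
gripper_force: 0.0
w9 -xwall 288 [52.8 53.7 55.1]
w9 +ywall 698 [53.2 60.6 67.4]
w9 -ywall 154 [66.3 67.1 67.9]
w9 till+y 331 [66.4 67.3 68.2]
w9 till-x 355 [66.5 67.5 68.4]
w9 floor 1071 [52.4 53.4 54.3]
knob 496 -52.0650798133827 -126.4081136766742 135.1700082832091
keeper 590 -67.28234509437183 -37.52222125832648 -64.84854965224355 -54.30377911495777 97.26434737246143
t9 +ywall 34 [ 7.3 69.6 73.4]
t9 -ywall 12 [53.9 63.3 70.3]
t9 till+y 31 [69.4 71.6 74. ]
t9 floor 4 [55.2 57.5 60.4]<stdin>:11: RuntimeWarning: Mean of empty slice.
  ret = ret.dtype.type(ret / rcount)
Traceback (most recent call last):
ValueError: zero-size array to reduction operation maximum which has no identity
```

View pics/w9.png

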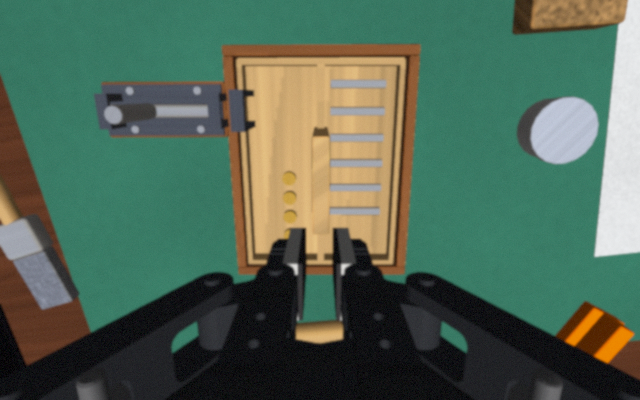

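The tray sits level with the rim, its keeper by the guide at (238,110), in line with the bolt. Next I'll pinch the knob.

```bash
python3 - <<'E'
from h import *
P=cloud('w9');d=load('w9')['d'];Z=P[...,2];a=np.radians(-6.9);e=P[...,:2]-[560,-174]
X=e[...,0]*np.cos(a)+e[...,1]*np.sin(a);Y=-e[...,0]*np.sin(a)+e[...,1]*np.cos(a)
m=(d>0)&(Z>131)&(Z<140)&(abs(X+50)<14)&(Y<-110)&(Y>-165)
print('knob top',m.sum(),X[m].min(),X[m].max(),Y[m].min(),Y[m].max())
to(494,-303,180,83.1)
E
```

```text
knob top 286 -57.7703423010861 -46.08457186887437 -133.968847642672 -122.77005123621272
shift [  51.4 -137.3   -1.3] norm 147 yawy now 83.14 tool z [ 2.e-03 -8.e-04 -1.e+00]
turn az 0.04
```

```bash
python3 -m pendant '[[[0,0,-10,0,0,0,45],[9,-23,0,0,0,0,45],[9,-23,0,0,0,0,45],[9,-23,0,0,0,0,45],[9,-23,0,0,0,0,45],[9,-23,0,0,0,0,45],[6,-22,0,0,0,0,45],[0,0,0,0,0,0,45],[0,0,0,0,0,0,45]]]'; python3 - <<'E'
from h import *
snap('wrist','w10')
P=cloud('w10');d=load('w10')['d'];Z=P[...,2];a=np.radians(-6.9);e=P[...,:2]-[560,-174]
X=e[...,0]*np.cos(a)+e[...,1]*np.sin(a);Y=-e[...,0]*np.sin(a)+e[...,1]*np.cos(a)
m=(d>0)&(Z>131)&(Z<140)&(abs(X+50)<14)&(Y<-110)&(Y>-165)
if m.sum():print('knob top',m.sum(),X[m].min(),X[m].max(),Y[m].min(),Y[m].max())
to(494,-303,88,83.1)
cv2.imwrite('pics/w10.png',load('w10')['p'][:,:,::-1])
E
```

```text
t: 17.95
position: [493.7, -302.4, 187.1]
tool_rot: [0.06, 0.998, 0.001, -0.001]
ft_force: [-0.4, -0.5, 0.8]
width: 45.0
gripper_force: 0.0
knob top 246 -55.946434694488744 -44.67534965551905 -134.3570805027601 -123.43433398609729
shift [-0.2 -1.3 99.3] norm 99 yawy now 83.13 tool z [-9.0e-04  1.4e-03 -1.0e+00]
turn az 0.03
```

View pics/w10.png

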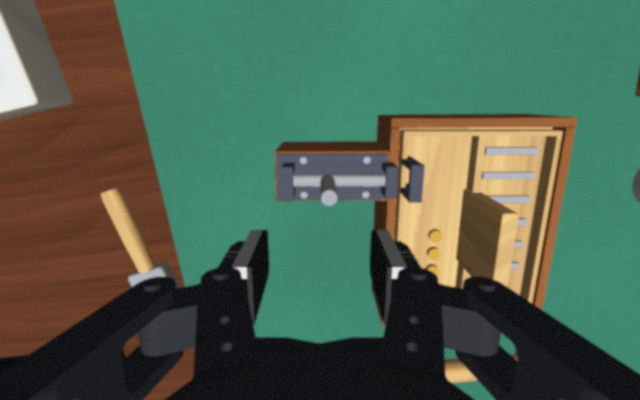

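```bash
python3 -m pendant '[[[0,3,25,0,0,0,45],[0,2.5,30,0,0,0,45],[0,0,25,0,0,0,45],[0,0,14,0,0,0,45],[0,0,5,0,0,0,45],[0,0,0,0,0,0,45]]]'; python3 -m pendant '[[[0,0,0,0,0,0,25],[0,0,0,0,0,0,10],[0,0,0,0,0,0,0],[0,0,0,0,0,0,0],[0,0,0,0,0,0,0]]]'; python3 - <<'E'
from h import *
s=sense();a=np.radians(-6.9);e=s['position'][:2]-np.array([560,-174]);print(e[0]*np.cos(a)+e[1]*np.sin(a),-e[0]*np.sin(a)+e[1]*np.cos(a))
E
```

```text
t: 18.6
position: [494.9, -296.1, 88.4]
tool_rot: [0.059, 0.998, 0.0, -0.001]
ft_force: [-0.4, -0.6, 1.0]
width: 45.3
gripper_force: 0.0
t: 19.1
position: [495.4, -297.3, 90.1]
tool_rot: [0.06, 0.998, -0.0, 0.001]
ft_force: [0.0, 1.3, 6.6]
width: 9.3
gripper_force: 58.6
-49.34660173598659 -130.20964088147085
```

```bash
python3 -m pendant '[[[0,4,0,0,0,0,0],[0,5,0,0,0,0,0],[0,5,0,0,0,0,0],[0,5,0,0,0,0,0],[0,5,0,0,0,0,0],[0,4,0,0,0,0,0],[0,2,0,0,0,0,0],[0,0,0,0,0,0,0]]]'; python3 -m pendant '[[[0,2,0,0,0,0,0],[0,2,0,0,0,0,0],[0,2,0,0,0,0,0],[0,0,0,0,0,0,0]]]';python3 - <<'E'
from h import *
s=sense();a=np.radians(-6.9);e=s['position'][:2]-np.array([560,-174]);print(e[0]*np.cos(a)+e[1]*np.sin(a),-e[0]*np.sin(a)+e[1]*np.cos(a))
E
```

```text
t: 19.9
position: [498.8, -268.0, 90.1]
tool_rot: [0.06, 0.998, -0.001, 0.001]
ft_force: [-0.1, 0.4, 6.5]
width: 9.5
gripper_force: 58.8
t: 20.3
position: [499.5, -262.2, 90.1]
tool_rot: [0.06, 0.998, -0.001, 0.001]
ft_force: [-1.2, 0.0, 5.7]
width: 9.3
gripper_force: 58.8
-49.49716779398523 -94.81584475558111
```

```bash
python3 -m pendant '[[[0,1.5,0,0,0,0,0],[0,1.5,0,0,0,0,0],[0,0,0,0,0,0,0],[0,0,0,0,0,0,0]]]';python3 - <<'E'
from h import *
s=sense();a=np.radians(-6.9);e=s['position'][:2]-np.array([560,-174]);print(e[0]*np.cos(a)+e[1]*np.sin(a),-e[0]*np.sin(a)+e[1]*np.cos(a))
E
```

```text
t: 20.7
position: [499.8, -259.9, 90.1]
tool_rot: [0.06, 0.998, -0.001, 0.001]
ft_force: [-2.5, -3.7, 5.9]
width: 9.3
gripper_force: 58.9
-49.48246972458699 -92.53809580399245
```

```bash
python3 -m pendant '[[[0,2,0,0,0,0,0],[0,2,0,0,0,0,0],[0,0,0,0,0,0,0]]]';python3 - <<'E'
from h import *
s=sense();a=np.radians(-6.9);e=s['position'][:2]-np.array([560,-174]);print(e[0]*np.cos(a)+e[1]*np.sin(a),-e[0]*np.sin(a)+e[1]*np.cos(a))
E
```

```text
t: 21.0
position: [499.9, -259.8, 90.2]
tool_rot: [0.06, 0.998, -0.005, 0.001]
ft_force: [-4.5, -17.5, 2.1]
width: 9.3
gripper_force: 58.8
-49.397283748090246 -92.4455069805722
```

The bolt has met its stop with the knob at till y≈-93 (home is -94). I'll release it, lift away and check.

```bash
python3 -m pendant '[[[0,0,0,0,0,0,20],[0,0,0,0,0,0,30],[0,0,0,0,0,0,30],[0,0,-20,0,0,0,30],[0,0,-40,0,0,0,40],[0,0,-40,0,0,0,40],[30,0,-20,0,0,0,40],[0,0,0,0,0,0,40],[0,0,0,0,0,0,40]]]'; python3 - <<'E'
from h import *
snap('wrist','w11');snap('scene','s11')
P=cloud('w11');d=load('w11')['d'];Z=P[...,2];a=np.radians(-6.9);e=P[...,:2]-[560,-174]
X=e[...,0]*np.cos(a)+e[...,1]*np.sin(a);Y=-e[...,0]*np.sin(a)+e[...,1]*np.cos(a)
m=(d>0)&(Z>131)&(Z<140)&(abs(X+50)<14)&(Y<-70)&(Y>-165)
if m.sum():print('knob top',m.sum(),X[m].min(),X[m].max(),Y[m].min(),Y[m].max())
m=(d>0)&(Z>80)&(Z<93)&(abs(X+50)<8)&(Y<-20)&(Y>-75)
if m.sum():print('rod',m.sum(),Y[m].min(),Y[m].max())
m=(d>0)&(Z<90)&(abs(X)<80)&(abs(Y-63.2)<.8);print('tray +y wall',np.percentile(Z[m],[50,90]) if m.sum() else 0)
w=load('w11')['p'];s=load('s11')['p'][180:300,180:340]
cv2.imwrite('pics/c11.png',np.hstack([w[:,150:550],cv2.resize(s,(400,300),interpolation=2)[:0].reshape(0,400,3) if 0 else cv2.copyMakeBorder(cv2.resize(s,(400,300),interpolation=2),0,100,0,0,0)])[:,:,::-1])
E
```

```text
t: 21.9
position: [470.1, -250.5, 209.1]
tool_rot: [0.06, 0.998, -0.0, 0.0]
ft_force: [0.3, 0.7, -0.0]
width: 40.3
gripper_force: 0.0
knob top 191 -56.54104800305619 -45.06901676813399 -98.25435580290727 -87.57068647355035
rod 252 -74.56310973499122 -42.8772609586982
tray +y wall [63.19380542 69.52097751]
```

View pics/c11.png

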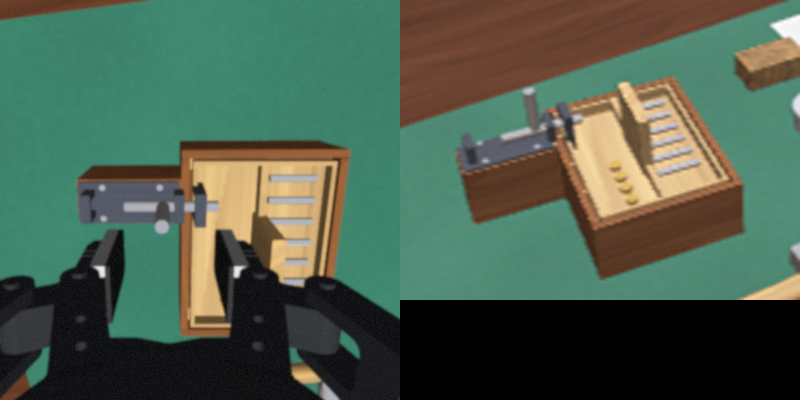

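The bolt passes right through the keeper to about y=-43 to -44, the tray is flush with the rim, and the arm is clear.

```bash
python3 -c "
from bench import *
print(finish_job())"
```

```text
the job is handed in; nothing more can be done
None
```

The job is handed in at about 22 s: the block lies rib up on the till's floor, the tray is fully down with its keeper on the bolt's side, and the bolt is home through it. I viewed 13 pictures, over the limit of 10, and my first grasp closed just above the rib before I went lower.

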